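Wind the ratchet clamp shut on the gusset plate before welding

TASK

Two ratchet clamps stand on the welding bench. On the one that holds the upright steel plate, turn the knob clockwise (seen from above) until the nose of the knob points at the pawl and the pawl has clicked in behind that tooth, not a tooth sooner or later, then let go so that the clamp stays wound. Leave the empty clamp as it is.

Things in the scene. Friction and masses are not known exactly. Their poses are not given: they have to be found in the camera images.
- clamp_grip (a point): Knob of the clamp with the upright steel plate: black bar grip 48 x 16 mm, top 96 mm above the bench, on a toothed wheel 101 mm across (top 44 mm, hub 48 mm). Point: on the vertical turning axis, 74 mm above the bench. Turns with the knob: x along the bar, z up; the low nose (white line) points to -x, 46 mm from the axis. Plate 109 mm off, 92 mm high; pawl and posts 45 to 85 mm off, under 50 mm high.
- clamp_wheel (a joint): Angle of knob and wheel, rad, grows clockwise from above. 12 teeth: the pawl catches at about 0.52, 1.05, 1.57, 2.09. At 1.57 the nose points at the pawl's tip: the tooth wanted. Starts caught 1 or 2 teeth before. A spring (0.2 N m) turns it back until a tooth rests on the pawl, so go 5 to 20 degrees past, then let go; 30 past is the next tooth. The ratchet cannot be wound back.
- clamp_pawl (a joint): Angle, rad, of the sprung brass pawl, a rod 7 mm thick and 50 mm long lying beside the wheel at the height of its teeth: about 0 (within 0.05) when down in a tooth gap, 0.15 to 0.2 as it rides over the tip of a tooth.
- spare_nose (a point): Tip of the nose of the empty clamp's knob (the same clamp without a plate), 46 mm from that knob's axis, 52 mm above the bench. To be left where it is.

How it is judged (in metres and radians):
At the end, for the whole second after the job is handed in: The wheel of the clamp with the plate rests at 1.57 rad within about 0.17 rad (10 degrees), nose towards the pawl, with the pawl down in the tooth gap (pawl angle below 0.08 rad) and the wheel at rest (value of joint clamp_wheel between 1.4 and 1.75 rad and value of joint clamp_pawl below 0.08 rad and velocity of joint clamp_wheel between -0.1 and 0.1 rad/s); the robot touches nothing.
It fails at once if the empty clamp's knob or the clamp itself was turned or moved: its nose moved more than 15 mm (distance of spare_nose from where it was at the start of the episode above 0.015 m).
It also fails if it takes over 35 s, if anything falls off the work surface, if the arm or the gripper's body presses on something with over 40 N, if the wrist force passes 120 N, or if a joint passes its speed limit or range.

ROBOT

A 6-joint arm with a two-finger parallel gripper is mounted at the origin on the work surface. World frame = base frame: x ahead of the robot, y to its left, z up, the work surface at z = 0. Lengths are in mm, angles in rad, forces in N, time in s.
With the tool pointing down it reaches from about 350 to 975 mm from the base axis. Payload 7.1 kg.
Tool frame: the origin (TCP) lies midway between the tips of the shut fingers; the grasp point (between the pads) lies pinch_z behind it (pinch_z is the distance from the TCP to the grasp point, in mm); z points along the fingers, y is the line along which they close (so a half turn about z gives the same grasp; the last joint's range is limited). The gripper opens to 88 mm and grips with 3 to 60 N. Pads are 20 mm wide; open, the fingers measure 115 mm over their backs; the gripper's body (75 mm by 178 mm) begins 61 mm behind the grasp point.
Start: joints at [-0.019, 0.423, 1.63, -0, 1.089, -0.019], TCP at [624.984, 0.026, 222.675] pointing down, gripper open.
Joint ranges: [-3, 3], [-0.9, 2.11], [0.09, 2.58], [-1.31, 4.45], [0.11, 2.69], [-2.54, 2.54]. Speed limits (rad/s): [2.39, 2.39, 3.01, 3.14, 3.14, 3.14].

INTERFACE

Orientations are given as a rotation vector (axis times angle).
In Python, from workcell import get_obs, get_image, close_job, pinch_z gives the robot as it stands.
- The arm moves only by the tool jog_arm, never from a script. Its argument "commands" is a list of rows, each a list of 3 entries, a list of its own where there are three numbers: the gripper command: -1 is shut, 1 is fully open, values between are in proportion, then the shift along the tool's x, y, z as a fraction of full scale, then the turn, a rotation vector about the tool's x, y, z as a fraction of full scale. In form: [[gripper, [tx, ty, tz], [rx, ry, rz]], ...]. A call has 1 to 10 rows; each row shifts and turns the commanded pose from where the row before left it, along the tool's axes as they then stand; what a row does not reach is not made up. Full scale, the value 1, is 0.1 m for a shift and 45 degrees for a turn. A row lasts 1/10 s, in which the tool goes at most 50 mm and 8.59 degrees, less where a joint would pass 70% of its speed; a pose out of reach is approached as far as the arm can. A call with a number of a shift or a turn outside -1 to 1 is refused whole. A call with a gripper value outside its range is refused whole. The fingers move at their own pace and stop on an object; the grip force is fixed at half the most. Time passes only in rows, so rows that do not move let the fingers close. It gives the time, the measured TCP pose, the force, the opening and the grip force at its end, in the units of the state.
- get_obs(): the state, without advancing time (a new reading comes with each control period).
- get_image(name): name is "scene" or "side" or "wrist"; returns a dict with "image" (400x640x3 uint8, blue, green, red), "z_map" (400x640 float32, mm along the optical axis (not along the pixel's ray), 0 where there is no reading), "intrinsics" (3x3 intrinsics, pixels), "eye" and "orientation" of the camera in the world; the wrist camera has in their place "mount" (4x4, takes a point from camera to tool coordinates, whose origin is the TCP and whose axes are the flange's). Camera axes: x right, y down, z forward; pixel columns grow to the right and rows downward; lengths in mm; the calibration is good to about 2 mm. The wrist camera is an equidistant fisheye: a pixel r from the principal point sees the ray r / f radians off the axis. A picture is of the moment at which its call begins: read the wrist's pose just before it.
- close_job(): hands the job in; it is judged then, once.
The state is a dict: "t": time; "qpos": joint angles; "qvel": joint speeds; "joint_torque": joint torques, N m; "ee_pos": TCP position; "orientation": TCP orientation; "ft_force": force on the tool from outside, world axes, zero at the start; "moment": the same for the moment, N m; "width": finger opening in mm; "grasp_force": force on a finger pad.
Only numpy, scipy, OpenCV 4.12 (cv2) and the standard library are available. Lean on these libraries where they do the work, as an engineer would, in place of code of your own. Each camera call takes 0.05 s, during which the arm holds its last target. There are 200 camera calls.

## Working session

There is one attempt and no reset: what is moved stays moved. The work goes in short steps, Python scripts to look and compute and a tool call to move; the robot and the scene stay as the last step left them, time stands still between calls to the robot, and variables do not carry over. Pictures are saved under pics/ and viewed, at most 10 in all, crops included, and the job is handed in when it is done.

Besides the shell and the picture viewer there is one more tool, called after "Emit:" as name(argument=value, ...) on one line, values as JSON. jog_arm: Moves the arm, as the interface text tells. Its arguments: {"type":"object","properties":{"commands":{"type":"array","items":{"type":"array"}}},"required":["commands"]}

```bash
mkdir -p pics; cat > h.py <<'E'
import numpy as np, cv2
from scipy.spatial.transform import Rotation as R
from workcell import get_obs,get_image,close_job,pinch_z
E
python3 - <<'E'
from h import *
o=get_obs();print(o,pinch_z() if callable(pinch_z) else pinch_z)
a=get_image("scene");b=get_image("side")
for n,d in(("scene",a),("side",b)):
    cv2.imwrite(f"pics/{n}0.png",d["image"]);np.savez(f"{n}0.npz",**d);print(n,d["eye"],d["orientation"],d["intrinsics"])
E
```

```text
{'t': 0.0, 'qpos': array([-1.89852124e-02,  4.23850941e-01,  1.63066999e+00,  2.55644408e-05,
        1.08861000e+00, -1.89689952e-02]), 'qvel': array([ 0.00066074, -0.00101997,  0.00086661,  0.00031928,  0.00014174,
       -0.0009987 ]), 'joint_torque': array([ 1.28069914e-03, -5.44622147e+01, -2.73670936e+01,  6.42951974e-02,
        2.27214623e-02, -1.51321510e-04]), 'ee_pos': array([6.24448597e+02, 5.24457093e-02, 2.21903257e+02]), 'orientation': array([-2.22067765e+00, -2.22061528e+00,  1.64965593e-03]), 'ft_force': array([ 0.82646371, -0.18891706, -0.29570327]), 'moment': array([-0.00309491,  0.06374046,  0.03964016]), 'grasp_force': 0.0, 'width': 87.95028834899743} 18.700000000000003
scene [904.12473633 364.6780357  660.19076102] [-1.10201937 -2.407758    0.98464345] [[422.53504676   0.         320.96097414]
 [  0.         422.53504676 204.55029935]
 [  0.           0.           1.        ]]
side [ 322.90153142 -604.33511416  615.34683464] [-2.25366818  0.27721332 -0.15065475] [[464.69381719   0.         319.4690617 ]
 [  0.         464.69381719 210.50310399]
 [  0.           0.           1.        ]]
```

View pics/scene0.png

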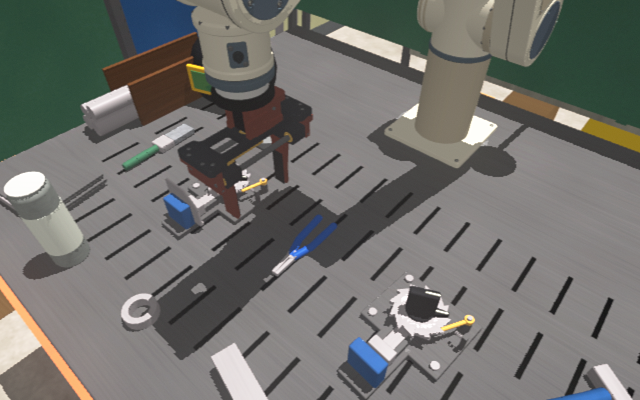

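View pics/side0.png

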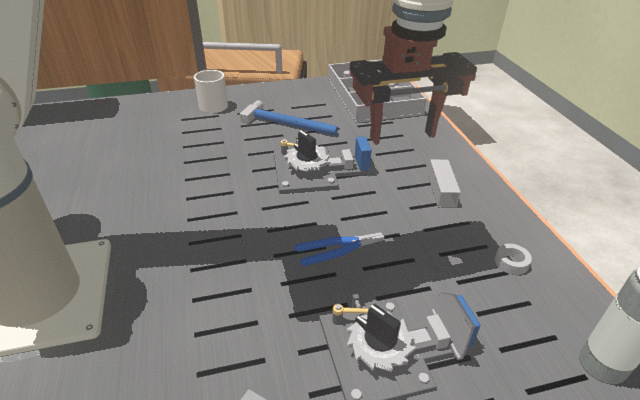

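The scene image shows the empty clamp at about (420,310). The clamp with the plate is at about (215,195), mostly behind the gripper. In the side image the plate clamp is at about (380,335), with its plate at (455,320) and the pawl at (345,311). The empty clamp is at (305,155).

```bash
cat >> h.py <<'E'
def cloud(d):
    K=d["intrinsics"];z=d["z_map"];v,u=np.mgrid[:z.shape[0],:z.shape[1]]
    c=np.dstack([(u-K[0,2])/K[0,0]*z,(v-K[1,2])/K[1,1]*z,z])
    return c@R.from_rotvec(d["orientation"]).as_matrix().T+d["eye"]
E
python3 - <<'E'
from h import *
d=np.load("side0.npz");P=cloud(d);im=d["image"]
s=np.s_[285:400,310:500]
cv2.imwrite("pics/crop.png",cv2.resize(im[s],None,fx=4.2,fy=4.2,interpolation=cv2.INTER_CUBIC))
Q=P[s].reshape(-1,3);C=im[s].reshape(-1,3)
ok=np.isfinite(Q).all(1)
m=ok&(Q[:,2]>91)&(Q[:,2]<102);print("bench z",np.median(Q[ok&(abs(Q[:,2])<6),2]))
print("z>91 pts",np.round(Q[m][:60:2]))
g=ok&(Q[:,2]>56)&(Q[:,2]<100)&(C.max(1)<60)
p=Q[g];print("black",len(p),p.min(0),p.max(0),p.mean(0))
print("minAreaRect",cv2.minAreaRect(p[:,:2].astype(np.float32)))
t=p[p[:,2]>92];print("top",len(t),cv2.minAreaRect(t[:,:2].astype(np.float32)) if len(t)>2 else 0)
h=cv2.cvtColor(C[None],cv2.COLOR_BGR2HSV)[0]
b=ok&(h[:,0]>15)&(h[:,0]<32)&(h[:,1]>110)&(h[:,2]>80);p=Q[b];print("brass",len(p),np.round(p[::max(1,len(p)//25)]))
w=get_image("wrist");np.savez("wrist0.npz",**w);cv2.imwrite("pics/wrist0.png",w["image"]);print(w["mount"],w["intrinsics"])
E
```

```text
bench z 0.6706263974824651
z>91 pts [[ 626. -228.   91.]
 [ 627. -230.   93.]
 [ 630. -231.   93.]
 [ 627. -231.   92.]
 [ 630. -232.   92.]
 [ 626. -233.   93.]
 [ 629. -233.   92.]
 [ 624. -235.   94.]
 [ 628. -235.   92.]
 [ 630. -237.   94.]
 [ 626. -237.   92.]
 [ 628. -238.   93.]
 [ 625. -238.   91.]
 [ 627. -240.   93.]
 [ 630. -240.   93.]
 [ 625. -243.   95.]
 [ 629. -242.   93.]
 [ 626. -242.   92.]
 [ 629. -244.   94.]
 [ 626. -243.   91.]
 [ 628. -245.   92.]
 [ 630. -246.   93.]
 [ 509. -221.   96.]
 [ 625. -245.   91.]
 [ 627. -247.   93.]
 [ 629. -248.   94.]
 [ 506. -222.   96.]
 [ 509. -222.   96.]
 [ 512. -222.   95.]
 [ 627. -249.   93.]]
black 273 [ 497.4022554  -265.51650921   56.14874057] [ 530.10321445 -226.39820245   95.88384803] [ 510.41527022 -245.90299031   78.20422554]
minAreaRect ((511.4574279785156, -246.83604431152344), (8.939998626708984, 46.98893356323242), 41.95915985107422)
top 27 ((511.42852783203125, -247.7076416015625), (6.936552047729492, 44.97978210449219), 42.045440673828125)
brass 53 [[ 478. -136.    0.]
 [ 476. -139.    2.]
 [ 464. -173.   
[... 205 characters left out ...]
4.   41.]
 [ 491. -185.   41.]
 [ 496. -186.   41.]
 [ 502. -187.   41.]
 [ 505. -189.   42.]
 [ 466. -180.   41.]
 [ 469. -181.   41.]
 [ 471. -184.   45.]
 [ 474. -184.   43.]
 [ 508. -190.   40.]
 [ 466. -180.   39.]
 [ 468. -182.   41.]
 [ 471. -183.   41.]
 [ 475. -181.   37.]
 [ 470. -183.   39.]]
[[ 2.65109474e-04 -9.64994224e-01 -2.62270998e-01  7.17983416e+01]
 [ 9.99999385e-01  5.38293276e-04 -9.69762548e-04 -6.93708393e-01]
 [ 1.07699397e-03 -2.62270580e-01  9.64993774e-01 -1.62461054e+02]
 [ 0.00000000e+00  0.00000000e+00  0.00000000e+00  1.00000000e+00]] [[309.70691629   0.         318.86342942]
 [  0.         309.70691629 203.75927971]
 [  0.           0.           1.        ]]
```

View pics/crop.png

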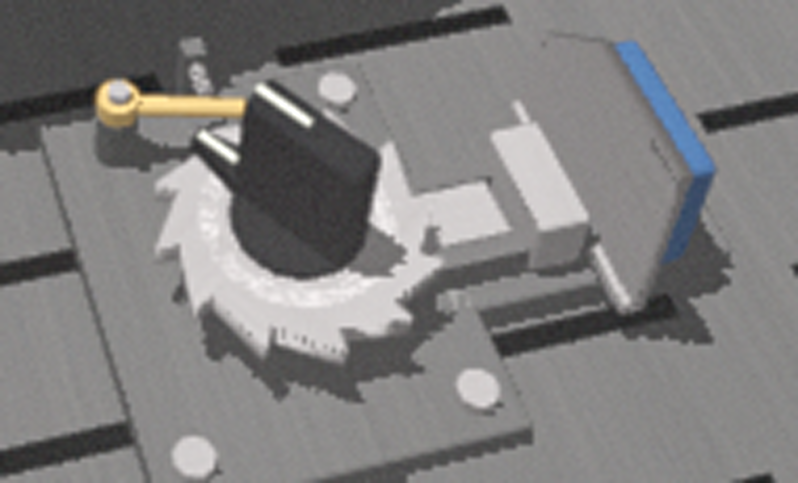

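View pics/wrist0.png

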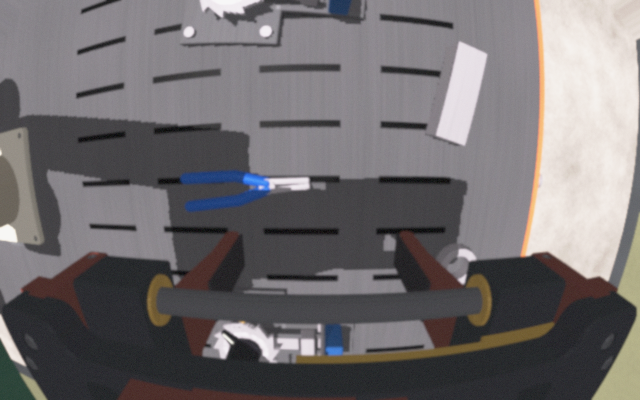

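The crop shows the knob bar with its white-lined nose at (220,145), pointing up-left. The pawl runs from its pivot at (118,100) to a tip near (250,105), behind the bar. The plate stands on the right at (640,150). In the wrist picture the clamp is at about (245,345), partly hidden by the gripper.

```bash
python3 - <<'E'
from h import *
from scipy.optimize import least_squares
d=np.load("side0.npz");P=cloud(d);im=d["image"]
s=np.s_[285:400,310:430];Q=P[s].reshape(-1,3);C=im[s].reshape(-1,3).astype(int)
near=np.hypot(Q[:,0]-512,Q[:,1]+243)<75
t=Q[near&(Q[:,2]>93.5)&(Q[:,2]<100)];print("top",len(t),cv2.minAreaRect(t[:,:2].astype(np.float32)),np.median(t[:,2]))
b=Q[near&(Q[:,2]>53)&(Q[:,2]<100)];print("grip pts",len(b),cv2.minAreaRect(b[:,:2].astype(np.float32)))
# vertical front face normal
w=Q[near&(Q[:,2]>40)&(Q[:,2]<47)&(C.min(1)>130)]
print("wheel",len(w),w.min(0),w.max(0))
# outer rim: farthest per angular bin
c=np.array([515,-243.])
for _ in range(8):
    r=w[:,:2]-c;a=np.arctan2(r[:,1],r[:,0]);rr=np.hypot(*r.T);pts=[]
    for k in np.arange(-np.pi,np.pi,np.pi/6):
        m=(a>=k)&(a<k+np.pi/6)
        if m.sum()>12: i=np.where(m)[0][rr[m].argmax()]; pts.append(w[i,:2])
    pts=np.array(pts);f=least_squares(lambda p:np.hypot(*(pts-p).T)-50.5,c,loss="soft_l1");c=f.x
print("rim centre",c,len(pts),np.round(f.fun,1))
# blackhub top ~48 circle; white nose line
l=Q[near&(Q[:,2]>50)&(Q[:,2]<60)&(C.min(1)>110)];print("nose line",np.round(l))
l=Q[near&(Q[:,2]>90)&(C.min(1)>110)];print("top line",np.round(l))
pl=P[285:400,430:500].reshape(-1,3);pl=pl[(pl[:,2]>55)];print("plate",np.median(pl,0))
E
```

```text
top 331 ((516.3094482421875, -242.5220184326172), (16.95411491394043, 47.689064025878906), 34.3724365234375) 96.26018709519212
grip pts 954 ((509.969482421875, -233.38201904296875), (17.360015869140625, 70.13249206542969), 32.82566833496094)
wheel 1480 [ 466.23348044 -291.55662617   40.03290855] [ 564.74198293 -168.98318377   46.98590603]
rim centre [ 514.96220088 -240.67682478] 10 [-0.9  0.2  0.9  1.1  1.4 -0.6 -1.5 22.5 23.3 -1.8]
nose line [[ 493. -202.   52.]
 [ 491. -204.   54.]
 [ 493. -203.   51.]
 [ 494. -204.   52.]
 [ 495. -204.   53.]
 [ 489. -206.   54.]
 [ 492. -206.   53.]
 [ 493. -207.   54.]
 [ 495. -206.   52.]
 [ 496. -206.   52.]
 [ 498. -207.   52.]
 [ 492. -208.   54.]
 [ 495. -207.   52.]
 [ 495. -209.   54.]
 [ 497. -209.   53.]
 [ 499. -209.   52.]
 [ 500. -210.   54.]
 [ 494. -209.   52.]
 [ 495. -210.   52.]
 [ 496. -211.   54.]
 [ 498. -212.   54.]
 [ 500. -210.   51.]
 [ 495. -212.   52.]
 [ 496. -211.   52.]
 [ 497. -214.   55.]
 [ 499. -213.   53.]
 [ 501. -212.   52.]
 [ 497. -213.   52.]
 [ 498. -214.   53.]
 [ 499. -216.   54.]
 [ 501. -215.   53.]
 [
[... 639 characters left out ...]
[ 509. -233.   98.]
 [ 511. -232.   97.]
 [ 512. -233.   98.]
 [ 513. -234.   98.]
 [ 509. -233.   97.]
 [ 510. -234.   97.]
 [ 511. -234.   97.]
 [ 513. -235.   97.]
 [ 514. -235.   96.]
 [ 511. -236.   97.]
 [ 512. -237.   97.]
 [ 514. -236.   96.]
 [ 515. -237.   97.]
 [ 517. -237.   96.]
 [ 522. -239.   97.]
 [ 512. -237.   96.]
 [ 512. -240.   99.]
 [ 514. -238.   97.]
 [ 515. -240.   98.]
 [ 517. -239.   96.]
 [ 523. -239.   95.]
 [ 513. -240.   97.]
 [ 514. -241.   97.]
 [ 515. -241.   97.]
 [ 516. -241.   97.]
 [ 525. -242.   95.]
 [ 525. -245.   97.]
 [ 528. -249.   98.]
 [ 533. -258.   96.]
 [ 533. -259.   93.]
 [ 534. -259.   90.]]
plate [ 625.80786838 -254.19656082   71.9815496 ]
```

Axis ≈ (516, -242) and the grip top is at z 96. The nose points at about 122-123°, and the pawl tip at about 90° from the axis. So the target is one tooth (30°) on. I'll move above the grip and align.

Emit:
jog_arm(commands=[[1,[-0.4,-0.18,0],[0,0,0]],[1,[-0.4,-0.18,0],[0,0,0]],[1,[-0.4,-0.18,0],[0,0,0]],[1,[-0.4,-0.18,0],[0,0,0]],[1,[-0.4,-0.18,0],[0,0,0]],[1,[-0.4,-0.18,0],[0,0,0]],[1,[0,0,0],[0,0,0]],[1,[0,0,0],[0,0,0]]])

```text
t: 0.95
ee_pos: [516.5, -240.6, 222.5]
orientation: [-2.224, -2.218, -0.0]
ft_force: [0.5, 0.1, 0.9]
width: 87.8
grasp_force: 0.0
```

Emit:
jog_arm(commands=[[1,[0,0,0],[0,0,-0.185]],[1,[0,0,0],[0,0,-0.185]],[1,[0,0,0],[0,0,-0.185]],[1,[0,0,0],[0,0,-0.185]],[1,[0,0,0],[0,0,0]],[1,[0,0,0],[0,0,0]],[1,[0,0,0],[0,0,0]]])

```text
t: 1.65
ee_pos: [517.3, -239.3, 222.6]
orientation: [-1.494, -2.763, -0.0]
ft_force: [0.2, 0.3, 0.0]
width: 87.7
grasp_force: 0.0
```

```bash
python3 - <<'E'
from h import *
o=get_obs();print(o["t"],o["ee_pos"],R.from_rotvec(o["orientation"]).as_matrix().round(3),o["qpos"])
w=get_image("wrist");np.savez("wrist1.npz",**w);im=w["image"]
# rectify fisheye to pinhole
T=w["mount"];K=w["intrinsics"];Z=w["z_map"]
M=R.from_rotvec(o["orientation"]).as_matrix()
v,u=np.mgrid[:400,:640];dx=(u-K[0,2])/K[0,0];dy=(v-K[1,2])/K[0,0];th=np.hypot(dx,dy)
k=np.tan(th)/np.maximum(th,1e-9);c=np.dstack([dx*k*Z,dy*k*Z,Z])
P=(c@T[:3,:3].T+T[:3,3])@M.T+o["ee_pos"]
ok=(Z>0)&(th<1.2)
near=ok&(np.hypot(P[...,0]-516,P[...,1]+242)<75)
t=P[near&(P[...,2]>92)&(P[...,2]<100)]
print("top",len(t),cv2.minAreaRect(t[:,:2].astype(np.float32)) if len(t)>3 else 0)
h=cv2.cvtColor(im,cv2.COLOR_BGR2HSV);b=near&(h[...,0]>15)&(h[...,0]<32)&(h[...,1]>110)&(h[...,2]>80)&(P[...,2]>30)&(P[...,2]<55)
p=P[b];print("brass",len(p),p[p[:,0].argsort()][-8:].round() if len(p) else 0)
cv2.imwrite("pics/wrist1.png",im)
E
```

```text
1.65 [ 517.2715989  -239.29297279  222.60903703] [[-0.547  0.837 -0.   ]
 [ 0.837  0.547  0.   ]
 [ 0.    -0.    -1.   ]] [-4.54210235e-01  3.43021866e-01  1.75367154e+00  8.88848445e-05
  1.04505556e+00 -1.03350297e+00]
top 786 ((515.4890747070312, -241.46437072753906), (17.204328536987305, 48.4056282043457), 61.44034957885742)
brass 234 [[ 515. -197.   43.]
 [ 516. -193.   41.]
 [ 516. -195.   43.]
 [ 516. -198.   42.]
 [ 516. -194.   42.]
 [ 516. -196.   43.]
 [ 517. -195.   42.]
 [ 517. -196.   43.]]
```

View pics/wrist1.png

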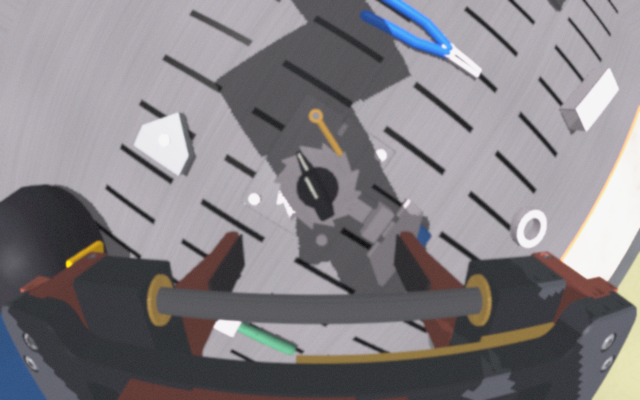

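The wrist view shows the nose at (303,157) from a hub at (318,188), and the pawl from (316,116) to (340,153). In world terms the nose is at about 151°, while the first side image gave 123°. I'll check with a fresh side view before acting.

```bash
cat >> h.py <<'E'
def wcloud(w,o):
    T=w["mount"];K=w["intrinsics"];Z=w["z_map"];M=R.from_rotvec(o["orientation"]).as_matrix()
    v,u=np.mgrid[:400,:640];dx=(u-K[0,2])/K[0,0];dy=(v-K[1,2])/K[0,0];th=np.hypot(dx,dy)
    k=np.tan(th)/np.maximum(th,1e-9);c=np.dstack([dx*k*Z,dy*k*Z,Z])
    return (c@T[:3,:3].T+T[:3,3])@M.T+o["ee_pos"]
def meas(P,im,tag):
    near=np.isfinite(P).all(2)&(np.hypot(P[...,0]-516,P[...,1]+242)<85)
    t=P[near&(P[...,2]>92)&(P[...,2]<100)&(np.hypot(P[...,0]-516,P[...,1]+242)<32)]
    if len(t)>20:
        (c,s,a)=cv2.minAreaRect(t[:,:2].astype(np.float32));a=a if s[0]>s[1] else a+90
        print(tag,"top",len(t),np.round(c,1),np.round(s,1),"long axis deg %.1f"%a)
    l=P[near&(P[...,2]>49.5)&(P[...,2]<60)&(im.min(2)>110)]
    if len(l): m=np.median(l,0);print("  nose",len(l),m.round(),"deg %.1f"%np.degrees(np.arctan2(m[1]+242,m[0]-516)))
    h=cv2.cvtColor(im,cv2.COLOR_BGR2HSV);b=near&(h[...,0]>15)&(h[...,0]<32)&(h[...,1]>110)&(h[...,2]>80)&(P[...,2]>32)&(P[...,2]<55)
    p=P[b]
    if len(p)>5:
        p=p[p[:,0].argsort()];print("  pawl",len(p),p[:8].mean(0).round(),p[-6:].mean(0).round())
E
python3 - <<'E'
from h import *
d=dict(np.load("side0.npz"));meas(cloud(d),d["image"],"side0")
d=dict(np.load("scene0.npz"));meas(cloud(d),d["image"],"scene0")
o=get_obs();w=dict(np.load("wrist1.npz"));meas(wcloud(w,o),w["image"],"wrist1")
a=get_image("side");np.savez("side1.npz",**a);meas(cloud(a),a["image"],"side1")
cv2.imwrite("pics/crop1.png",cv2.resize(a["image"][285:400,310:500],None,fx=4.2,fy=4.2,interpolation=cv2.INTER_CUBIC))
E
```

```text
side0 top 358 [ 516.2 -242.6] [17.1 47.8] long axis deg 123.8
  nose 38 [ 497. -210.   53.] deg 121.0
  pawl 46 [ 465. -179.   41.] [ 507. -189.   41.]
  nose 8 [ 495. -208.   51.] deg 121.9
  pawl 87 [ 472. -174.   42.] [ 520. -188.   40.]
wrist1 top 786 [ 515.4 -241.7] [17.2 48.4] long axis deg 151.5
  nose 79 [ 484. -224.   53.] deg 151.0
  pawl 298 [ 464. -177.   44.] [ 516. -196.   43.]
side1 top 361 [ 516.2 -242. ] [18.1 47.6] long axis deg 151.9
  nose 24 [ 486. -225.   54.] deg 150.2
  pawl 128 [ 465. -178.   43.] [ 510. -193.   42.]
```

View pics/crop1.png

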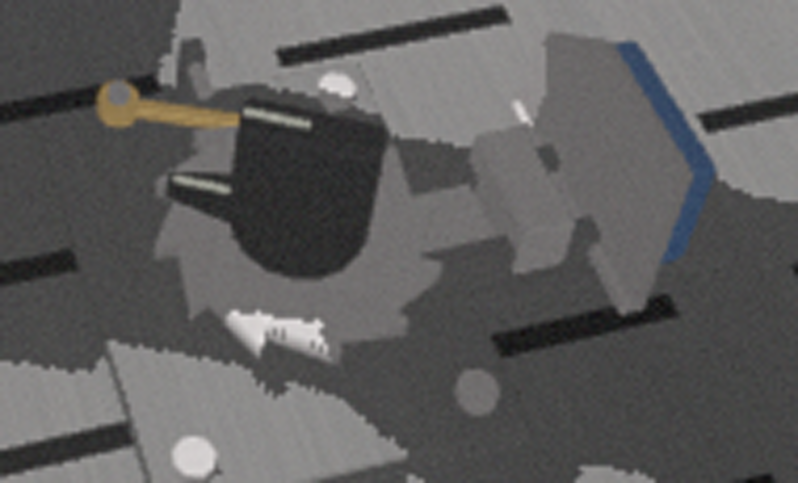

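The knob fell back one tooth after the start and is now caught with the nose at 151.5°. In the crop the nose is at (190,185) and the pawl tip at (240,120). The pawl tip lies at about 90°, so the turn is two teeth (60°) plus 12° of overshoot. I'll align to the bar now.

Emit:
jog_arm(commands=[[1,[0,0,0],[0,0,-0.16]],[1,[0,0,0],[0,0,-0.16]],[1,[0,0,0],[0,0,-0.16]],[1,[0,0,0],[0,0,-0.15]],[1,[0,0,0],[0,0,0]],[1,[0,0,0],[0,0,0]],[1,[0,0,0],[0,0,0]]])

```text
t: 2.45
ee_pos: [517.0, -240.0, 222.7]
orientation: [0.774, 3.045, 0.0]
ft_force: [0.7, -0.2, 0.4]
width: 88.0
grasp_force: 0.0
```

```bash
python3 - <<'E'
from h import *
o=get_obs();M=R.from_rotvec(o["orientation"]).as_matrix();print(o["t"],o["ee_pos"],M.round(3),o["qpos"][5])
w=get_image("wrist");meas(wcloud(w,o),w["image"],"w")
print("y dir",np.degrees(np.arctan2(M[1,1],M[0,1])),"tool shift",M.T@(np.array([515.8,-242,58])-o["ee_pos"]))
E
```

```text
2.45 [ 516.97384445 -239.98677796  222.67980536] [[-0.879  0.477  0.   ]
 [ 0.477  0.879  0.   ]
 [-0.     0.    -1.   ]] -1.5287617262275306
w top 716 [ 515.3 -240.5] [15.3 46.6] long axis deg 151.1
  nose 98 [ 484. -224.   53.] deg 150.9
  pawl 295 [ 464. -178.   44.] [ 516. -196.   42.]
y dir 61.49230187596694 tool shift [ 7.14752085e-02 -2.33333827e+00  1.64679749e+02]
```

Emit:
jog_arm(commands=[[1,[0,-0.01,0.3],[0,0,0]],[1,[0,-0.01,0.3],[0,0,0]],[1,[0,0,0.3],[0,0,0]],[1,[0,0,0.3],[0,0,0]],[1,[0,0,0.25],[0,0,0]],[1,[0,0,0.19],[0,0,0]],[1,[0,0,0],[0,0,0]],[1,[0,0,0],[0,0,0]]])

```text
t: 3.3
ee_pos: [516.1, -241.8, 58.8]
orientation: [-0.77, -3.045, -0.0]
ft_force: [0.5, 0.6, 0.2]
width: 87.5
grasp_force: 0.0
```

Emit:
jog_arm(commands=[[-1,[0,0,0],[0,0,0]],[-1,[0,0,0],[0,0,0]],[-1,[0,0,0],[0,0,0]],[-1,[0,0,0],[0,0,0]],[-1,[0,0,0],[0,0,0]],[-1,[0,0,0],[0,0,0]],[-1,[0,0,0],[0,0,0]],[-1,[0,0,0],[0,0,0]],[-1,[0,0,0],[0,0,0]],[-1,[0,0,0],[0,0,0]]])

```text
t: 4.3
ee_pos: [516.2, -241.5, 58.6]
orientation: [0.77, 3.046, 0.001]
ft_force: [1.6, 2.2, -0.8]
width: 15.5
grasp_force: 30.0
```

Emit:
jog_arm(commands=[[-1,[0,0,0],[0,0,0.1]],[-1,[0,0,0],[0,0,0.1]],[-1,[0,0,0],[0,0,0.1]],[-1,[0,0,0],[0,0,0.1]],[-1,[0,0,0],[0,0,0.1]],[-1,[0,0,0],[0,0,0.1]],[-1,[0,0,0],[0,0,0.1]],[-1,[0,0,0],[0,0,0.1]],[-1,[0,0,0],[0,0,0]],[-1,[0,0,0],[0,0,0]]])

```text
t: 5.3
ee_pos: [516.3, -241.4, 58.6]
orientation: [1.67, 2.661, 0.001]
ft_force: [1.9, 3.9, -0.9]
width: 16.0
grasp_force: 30.0
```

```bash
cat > chk.py <<'E'
from h import *
o=get_obs();M=R.from_rotvec(o["orientation"]).as_matrix()
print(o["t"],o["ee_pos"],"x dir",np.degrees(np.arctan2(M[1,0],M[0,0])),o["ft_force"].round(1),o["width"])
for n in("wrist","side","scene"):
    d=get_image(n);meas(wcloud(d,o) if n=="wrist" else cloud(d),d["image"],n)
cv2.imwrite("pics/last.png",d["image"])
E
python3 chk.py
```

```text
5.3 [ 516.25408625 -241.38540518   58.63941724] x dir 115.77832726333192 [ 1.9  3.9 -0.9] 16.003180501007225
wrist top 2543 [ 512.2 -233.9] [30.6 31.7] long axis deg 160.2
  nose 300 [ 501. -210.   53.] deg 115.9
  pawl 1110 [ 464. -177.   44.] [ 518. -195.   41.]
side top 147 [ 519.4 -257. ] [36.3 17.9] long axis deg 9.8
scene top 88 [ 513.9 -230.4] [37.8 23.6] long axis deg 20.7
  nose 3 [ 501. -210.   52.] deg 114.7
  pawl 79 [ 473. -172.   41.] [ 517. -193.   40.]
```

Emit:
jog_arm(commands=[[-1,[0,0,0],[0,0,0.1]],[-1,[0,0,0],[0,0,0.1]],[-1,[0,0,0],[0,0,0.1]],[-1,[0,0,0],[0,0,0.1]],[-1,[0,0,0],[0,0,0.1]],[-1,[0,0,0],[0,0,0.1]],[-1,[0,0,0],[0,0,0.1]],[-1,[0,0,0],[0,0,0.1]],[-1,[0,0,0],[0,0,0]],[-1,[0,0,0],[0,0,0]]])

```text
t: 6.45
ee_pos: [516.4, -241.4, 58.6]
orientation: [2.412, 2.013, 0.001]
ft_force: [3.8, 5.0, -1.6]
width: 15.9
grasp_force: 30.0
```

```bash
python3 chk.py
```

```text
6.45 [ 516.42330033 -241.39784838   58.6114812 ] x dir 79.71385576179374 [ 3.8  5.  -1.6] 15.882298766212573
wrist top 2559 [ 516.8 -233.6] [32. 31.] long axis deg 35.7
  nose 299 [ 522. -207.   53.] deg 80.7
  pawl 1078 [ 464. -177.   44.] [ 519. -194.   41.]
side top 286 [ 516.8 -249.1] [37.8 31.3] long axis deg 26.8
  pawl 105 [ 468. -182.   41.] [ 508. -191.   43.]
scene top 122 [ 520.8 -237.9] [34.4 41.7] long axis deg 100.9
  pawl 82 [ 472. -173.   41.] [ 519. -192.   40.]
```

The nose is at about 80°, roughly 11° past the catch. Now release, then lift.

Emit:
jog_arm(commands=[[1,[0,0,0],[0,0,0]],[1,[0,0,0],[0,0,0]],[1,[0,0,0],[0,0,0]],[1,[0,0,0],[0,0,0]],[1,[0,0,0],[0,0,0]],[1,[0,0,0],[0,0,0]],[1,[0,0,0],[0,0,0]],[1,[0,0,0],[0,0,0]]])

```text
t: 7.4
ee_pos: [516.0, -241.7, 58.7]
orientation: [2.413, 2.012, -0.0]
ft_force: [0.0, 0.6, -0.2]
width: 76.1
grasp_force: 0.0
```

Emit:
jog_arm(commands=[[1,[0,0,-0.2],[0,0,0]],[1,[0,0,-0.3],[0,0,0]],[1,[0,0,-0.4],[0,0,0]],[1,[0,0,-0.4],[0,0,0]],[1,[0,0,-0.3],[0,0,0]],[1,[0,0,0],[0,0,0]],[1,[0,0,0],[0,0,0]],[1,[0,0,0],[0,0,0]]])

```text
t: 8.2
ee_pos: [515.2, -241.3, 217.3]
orientation: [-2.411, -2.011, 0.002]
ft_force: [0.0, -0.0, -0.3]
width: 87.9
grasp_force: 0.0
```

```bash
python3 chk.py
```

```text
8.2 [ 515.16380869 -241.30237336  217.31540786] x dir 79.65170976082662 [ 0.  -0.  -0.3] 87.90111952849448
wrist top 804 [ 515.6 -241.3] [16.7 47.6] long axis deg 90.5
  nose 46 [ 515. -207.   53.] deg 92.1
  pawl 299 [ 465. -178.   45.] [ 516. -194.   45.]
side top 341 [ 515.8 -242.6] [16.3 48.2] long axis deg 91.8
  nose 6 [ 515. -198.   53.] deg 91.2
  pawl 130 [ 465. -178.   44.] [ 510. -194.   43.]
scene top 112 [ 517.3 -241.1] [16.6 48.3] long axis deg 90.8
  pawl 77 [ 473. -173.   42.] [ 515. -193.   39.]
```

The nose settled at about 91° (60° turned) and points at the pawl tip. The pawl is down and the gripper is clear.

```bash
python3 -c "
from h import *
print(close_job())"
```

```text
the job is handed in; nothing more can be done
None
```

I turned the plate clamp's knob clockwise by two teeth until its nose pointed at the pawl, let go with the pawl down behind that tooth, did not go near the empty clamp, and handed the job in; no verdict was shown.

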